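# Switch on the drill spindle at its guarded toggle

## Robot

A 7-joint arm with a two-finger parallel gripper is mounted at the origin on the work surface. World frame = base frame: x ahead of the robot, y to its left, z up, the work surface at z = 0. Lengths are in m, angles in rad, forces in N, time in s.
With the tool pointing down it reaches from about 0.4 to 0.85 m from the base axis. Payload 10.4 kg.
Tool frame: the origin (TCP) lies on the centre line of the jaws, within the pads' length; the fingertips stand 8 mm ahead of it and the grasp point (between the pads) lies 11 mm behind it (arm.tip_extent is the distance from the TCP to the fingertips, in m); z points along the fingers, y is the direction in which the jaws open and shut (so a half turn about z gives the same grasp; the last joint's range is limited). The gripper opens to 87 mm and grips with 3 to 60 N. Pads are 19 mm wide; open, the fingers measure 117 mm over their backs; the gripper's body (75 mm by 190 mm) begins 51 mm behind the grasp point.
Start: joints at [-1.224, 0.332, -0.065, 1.46, 0.022, 1.35, -0.088], TCP at [0.226, 0.583, 0.231] pointing down, gripper open.
Joint ranges: [-2.6, 2.6], [-0.5, 2.12], [-1.47, 1.34], [0.16, 2.42], [-1.27, 4.41], [0.06, 2.06], [-2.6, 2.6]. Speed limits (rad/s): [2.22, 2.22, 2.79, 2.79, 3.14, 3.14, 3.14].

## Interface

Orientations are given as a unit quaternion [w, x, y, z].
In Python, from bench import telemetry, cams, workorder, arm gives the robot as it stands.
- The arm moves only by the tool move_arm, never from a script. Its argument "motion" is a list of rows, each a list of 7 numbers: the turn, a rotation vector about the tool's x, y, z in degrees, then the shift along the tool's x, y, z in cm, then the finger opening in cm, from 0 to 8.7. A call has 1 to 20 rows; each row shifts and turns the commanded pose from where the row before left it, along the tool's axes as they then stand; what a row does not reach is not made up. A row lasts 1/10 s, in which the tool goes at most 50 mm and 8.59 degrees, less where a joint would pass 70% of its speed; a pose out of reach is approached as far as the arm can. A call is refused whole if a number of a shift passes 5 or a number of a turn 8.59, either way. A call with a gripper value outside its range is refused whole. The fingers move at their own pace and stop on an object; "force" is the grip in N (left out, the last holds). Time passes only in rows, so rows that do not move let the fingers close. It gives the time, the measured TCP pose, the force and the opening at its end, in the units of the state.
- telemetry.read_state(): the state, without advancing time (a new reading comes with each control period).
- cams.get_image(name): name is "side" or "top"; returns the picture (400x640x3 uint8, red, green, blue); there is no depth.
- cams.camera_model(name): a dict with "intrinsics" (3x3 intrinsics, pixels), "R" (3x3) and "t" (3): a world point X has camera coordinates R X + t. Camera axes: x right, y down, z forward; pixel columns grow to the right and rows downward; lengths in m; the calibration is good to about 2 mm. A picture is of the moment at which its call begins. camera_model takes no time and is no camera call.
- workorder.finish_job(): hands the job in, once; it reports no verdict.
The state is a dict: "t": time; "qpos": joint angles; "joint_vel": joint speeds; "joint_efforts": joint torques, N m; "tool_pos": TCP position; "eef_rot": TCP orientation; "force": force on the tool from outside, world axes, zero at the start; "wrist_torque": the same for the moment, N m; "opening": opening from 0.0 (shut) to 1.0 (fully open).
Only numpy, scipy, OpenCV 4.12 (cv2) and the standard library are available. Lean on these libraries where they do the work, as an engineer would, in place of code of your own. Each camera call takes 0.05 s, during which the arm holds its last target.

## Task

Two switch stations stand on the bench; the longer one, with the round meter set in its panel and a straight tab on its guard, feeds the drill spindle. Lift that station's hinged guard by its tab until it stands open, flip the toggle beneath it over to the other side, away from the meter and towards the guard's hinge, and then close the guard fully again. Leave the guard of the smaller station shut.

Things in the scene. Friction and masses are not known exactly. Their poses are not given: they have to be found in the camera images.
- spindle_station: spindle switch station, fixed: grey box 200 mm long (x), 100 wide (y), 45 high, aluminium panel on top. Origin: centre of its underside, z up; x points from the round flush meter (34 mm across, at x = -77 mm) to the guard's hinge; the meter end faces the robot within 0.3 rad. Black guard with 3 mm walls, open below and at the hinge end, covers x = -15 to 65, y = -28 to 28, z = 45 to 90 mm
- spindle_tab (a point): point to pinch on the guard's tab, across the station's y, turning with the guard. The tab, 14 mm wide (y), 10 thick, 41 long, runs on from the guard's top towards the meter; this point is in its middle height, 28 mm from the guard's front wall, 13 from the free end. Guard closed: x = -43, y = 0, z = 85 mm in the station's frame
- spindle_guard (a joint): opening of that guard, rad: 0 closed, 1.57 with its top upright, 1.9 at its stop. Hinge axis along the station's y at x = 65, z = 45 mm in its frame; the tab rises and goes over towards +x. The hinge is stiff (0.06 N m): the guard stays at whatever angle it is left and does not fall shut
- spindle_toggle (a joint): angle of the steel toggle under that guard, rad: 0 leaning 0.45 rad to the meter (off; starts at 0 to 0.1), 0.9 (stop) leaning 0.45 rad to the hinge (on). Pivot at x = 23, y = 0, z = 45 mm in the station's frame, in a bushing 18 across, 5 high; bat 8 mm thick with a 12 mm ball, centred 32 mm from the pivot. Stays where left; 2 N at the ball moves it
- pump_guard (a joint): opening of the guard on the other, smaller station (120 x 80 x 45 mm box without a meter; black guard 70 x 46 x 45 mm with a round knob on top and no tab), rad: 0 closed. It stands on the other half of the bench, left or right; leave it shut
Things that resemble listed ones, but are neither listed nor needed, are in the scene too. Leave any green look-alike of the spindle_station alone. What is shaped like the part that bears pump_guard but yellow is not meant.

How it is judged:
By the outcome, as a careful person would: the job done as asked, in the order asked, and still so for the second after the job is handed in, with the robot touching nothing.
It also fails if it takes over 64 s, if anything falls off the work surface, if the arm or the gripper's body presses on something with over 40 N, if the wrist force passes 120 N, or if a joint passes its speed limit or range.

## Working session

There is one attempt and no reset: what is moved stays moved. The work goes in short steps, Python scripts to look and compute and a tool call to move; the robot and the scene stay as the last step left them, time stands still between calls to the robot, and variables do not carry over. Pictures are saved under pics/ and viewed, and the job is handed in when it is done.

Besides the shell and the picture viewer there is one more tool, called as name([rows], argument=value, ...), one row to a line, values as JSON. move_arm: Moves the arm, as the interface text tells. Its arguments: {"type":"object","properties":{"motion":{"type":"array","items":{"type":"array","items":{"type":"number"}}},"force":{"type":"number"}},"required":["motion"]}

```bash
mkdir -p pics; ls; python3 - <<'E'
from bench import telemetry,cams,arm
import cv2,numpy as np
s=telemetry.read_state();print(s['t'],s['tool_pos'],s['eef_rot'],s['opening'],s['force'])
print([a for a in dir(arm) if a[0]!='_'],arm.tip_extent)
for n in('side','top'):
    im=cams.get_image(n);cv2.imwrite(f'pics/{n}0.png',im[:,:,::-1]);m=cams.camera_model(n);print(n,np.round(m['intrinsics'],2).tolist(),np.round(m['R'],4).tolist(),np.round(m['t'],4).tolist())
E
```

```text
pics
0.0 [0.22575133 0.58240372 0.22974542] [-9.88211001e-05  1.83809594e-01  9.82961615e-01 -6.98178132e-04] 1.0025593498323522 [ 0.49823215 -1.22254369  0.66073765]
['Unreachable', 'tip_extent'] 0.008
side [[476.94, 0.0, 317.96], [0.0, 476.94, 196.89], [0.0, 0.0, 1.0]] [[0.938, -0.3463, -0.0161], [-0.25, -0.6434, -0.7235], [0.2402, 0.6827, -0.6901]] [-0.4222, 0.2542, 0.7968]
top [[417.61, 0.0, 317.03], [0.0, 417.61, 198.38], [0.0, 0.0, 1.0]] [[-0.0179, -0.9998, 0.0087], [-0.9983, 0.0174, -0.0549], [0.0547, -0.0096, -0.9985]] [0.0858, 0.4707, 0.9624]
```

View pics/side0.png

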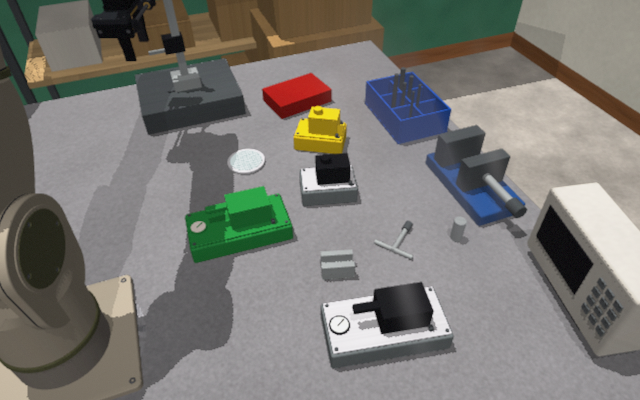

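View pics/top0.png

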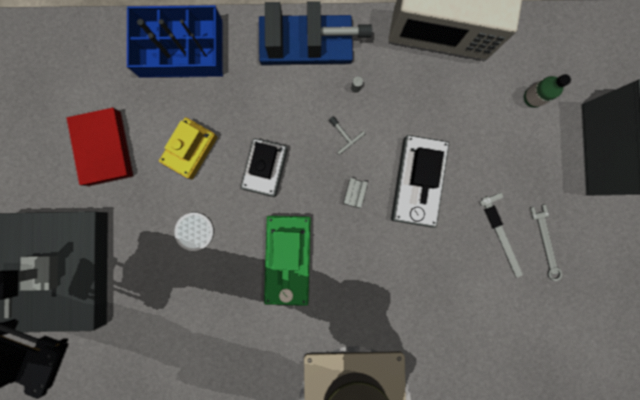

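Candidates in the top view are the grey station with meter (420,180), the green look-alike (288,260), the small pump station (265,165) and the yellow one (187,147). The target is the grey one with the meter, and I'll check it in a close crop.

```bash
python3 - <<'E'
import cv2,numpy as np
a=cv2.imread('pics/top0.png')[125:235,380:460];b=cv2.imread('pics/side0.png')[275:370,310:460]
cv2.imwrite('pics/ct.png',cv2.resize(a,None,fx=5,fy=5,interpolation=cv2.INTER_CUBIC));cv2.imwrite('pics/cs.png',cv2.resize(b,None,fx=5,fy=5,interpolation=cv2.INTER_CUBIC))
E
```

```text
(no output)
```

View pics/ct.png

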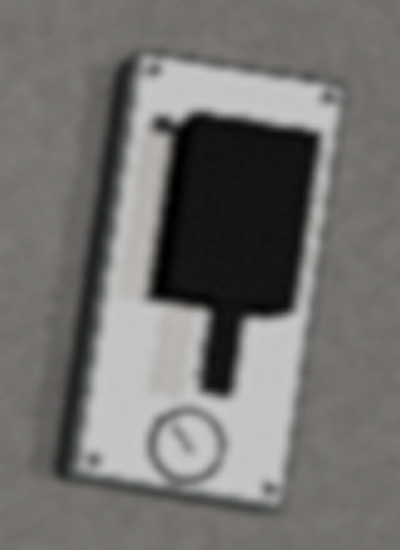

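View pics/cs.png

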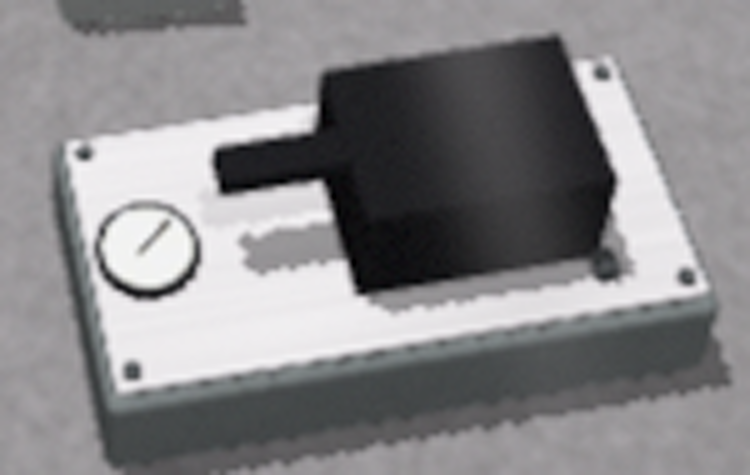

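```bash
cat > h.py <<'E'
from bench import telemetry,cams
import numpy as np,cv2
from scipy.optimize import least_squares
from scipy.spatial.transform import Rotation as R
def proj(n,X):
    m=cams.camera_model(n);c=np.asarray(X)@np.array(m['R']).T+np.array(m['t']);u=c@np.array(m['intrinsics']).T
    return u[...,:2]/u[...,2:]
def st(p,X):
    c,s=np.cos(p[2]),np.sin(p[2]);X=np.asarray(X,float)
    return np.stack([p[0]+c*X[...,0]-s*X[...,1],p[1]+s*X[...,0]+c*X[...,1],X[...,2]],-1)
E
python3 - <<'E'
from h import *
T=np.array([[154,68],[328,97],[268,488],[94,459],[188,444]])/5+[380,125]-0.4
S=np.array([[602,73],[686,276],[132,371],[84,152],[148,249]])/5+[310,275]-0.4
def pts(q):
    a,b=q[3:5];z=.0455
    return st(q,[[a,b,z],[a,-b,z],[-a,-b,z],[-a,b,z],[-.077,0,z]])
def res(q,w=(1,1)):
    return np.r_[w[0]*(proj('top',pts(q))-T).ravel(),w[1]*(proj('side',pts(q))-S).ravel()]
for w in((1,1),(1,0),(0,1)):
    r=least_squares(res,[.5,-.2,0,.09,.04],args=(w,));print(w,np.round(r.x,4),np.abs(r.fun).max())
    if w==(1,1):
        q=r.x; print(np.round(r.fun.reshape(-1,2),2).tolist()); np.save('q.npy',q)
for n,o in(('top',(380,125)),('side',(310,275))):
    print(n,((proj(n,st(q,[[-.056,.007,.09],[-.056,-.007,.09],[-.015,.028,.09],[-.015,-.028,.09],[.065,.028,.09],[.065,-.028,.09]]))-o+.4)*5).round().tolist())
E
```

```text
(1, 1) [ 0.5088 -0.1599 -0.183   0.0901  0.04  ] 0.7262863690174868
[[-0.15, -0.33], [-0.33, -0.35], [-0.11, -0.37], [-0.3, -0.41], [-0.73, -0.24], [-0.16, 0.08], [-0.03, 0.45], [-0.23, 0.06], [-0.03, 0.51], [-0.31, 0.68]]
(1, 0) [ 0.508  -0.1606 -0.1817  0.0902  0.04  ] 0.36766851510463994
(0, 1) [ 0.5093 -0.1594 -0.1835  0.0902  0.0401] 0.3070856714205661
top [[201.0, 390.0], [233.0, 395.0], [167.0, 288.0], [295.0, 310.0], [195.0, 107.0], [323.0, 128.0]]
side [[210.0, 146.0], [220.0, 184.0], [320.0, 71.0], [367.0, 221.0], [559.0, 34.0], [618.0, 181.0]]
```

```bash
cat >> h.py <<'E'
Q=np.load('q.npy')
YAW=Q[2]
def down(tilt):  # tilt deg about station y; positive = tips towards robot (guard opening sense)
    c,s=np.cos(YAW),np.sin(YAW)
    B=np.array([[-c,-s,0],[-s,c,0],[0,0,-1]]).T
    B=np.array([[-c,-s,0],[-s,c,0],[0,0,-1.]]).T
    # columns x=-station x, y=station y, z=down
    return R.from_matrix(B)*R.from_euler('y',tilt,degrees=True)
def cur():
    s=telemetry.read_state();w=s['eef_rot'];return np.array(s['tool_pos']),R.from_quat([w[1],w[2],w[3],w[0]]),s
def rows(wps,p=None,r=None,op=8.7,dec=2):
    """wps: list of (N,grasp/TCP pos,R,opening). positions are of TCP. returns rows, rounding carried on"""
    if p is None: p,r,_=cur()
    out=[]
    for N,pt,rt,o in wps:
        p0,r0=p,r;rv=(r0.inv()*rt).as_rotvec()
        for i in range(1,N+1):
            tp=p0+(pt-p0)*i/N;tr=r0*R.from_rotvec(rv*i/N)
            turn=np.round((r.inv()*tr).as_rotvec(degrees=True),1)
            sh=np.round(r.inv().apply(tp-p)*100,dec)
            out.append([*(turn+0),*(sh+0),o]);p=p+r.apply(sh/100);r=r*R.from_rotvec(turn,degrees=True)
    print('['+',\n'.join('['+','.join(f'{v:g}' for v in x)+']' for x in out)+']');return p,r
def tcp(sx,sy,sz,rot,off=.011): # TCP so that grasp point (off=.011) at station coordinates
    return st(Q,[sx,sy,sz])+rot.apply([0,0,off])
E
python3 - <<'E'
from h import *
d=down(0);print(d.as_matrix().round(3).tolist(),cur()[1].as_matrix().round(3).tolist())
rows([(8,np.array([.42,.30,.27]),d,8.7),(11,tcp(-.05,0,.23,d),d,8.7)])
E
```

```text
[[-0.983, 0.182, 0.0], [0.182, 0.983, 0.0], [0.0, 0.0, -1.0]] [[-0.932, 0.361, -0.0], [0.361, 0.932, -0.001], [-0.0, -0.001, -1.0]]
[[0,0,-1.3,-3.54,-2.41,-0.5,8.7],
[0,0,-1.4,-3.48,-2.5,-0.5,8.7],
[0,0,-1.3,-3.43,-2.58,-0.5,8.7],
[0,0,-1.4,-3.36,-2.65,-0.5,8.7],
[0,0,-1.3,-3.29,-2.74,-0.49,8.7],
[-0.1,0,-1.3,-3.24,-2.81,-0.5,8.7],
[0,0,-1.4,-3.17,-2.89,-0.51,8.7],
[0,0,-1.3,-3.1,-2.95,-0.5,8.7],
[0,0,0,-1.1,-3.96,0.46,8.7],
[0,0,0,-1.1,-3.97,0.46,8.7],
[0,0,0,-1.1,-3.96,0.46,8.7],
[0,0,0,-1.1,-3.97,0.47,8.7],
[0,0,0,-1.1,-3.96,0.46,8.7],
[0,0,0,-1.1,-3.97,0.46,8.7],
[0,0,0,-1.1,-3.96,0.46,8.7],
[0,0,0,-1.1,-3.97,0.46,8.7],
[0,0,0,-1.1,-3.96,0.46,8.7],
[0,0,0,-1.1,-3.97,0.47,8.7],
[0,0,0,-1.1,-3.96,0.46,8.7]]
```

move_arm([
  [0, 0, -1.3, -3.5, -2.4, -0.5, 8.7],
  [0, 0, -1.4, -3.5, -2.5, -0.5, 8.7],
  [0, 0, -1.3, -3.4, -2.6, -0.5, 8.7],
  [0, 0, -1.4, -3.4, -2.6, -0.5, 8.7],
  [0, 0, -1.3, -3.3, -2.7, -0.5, 8.7],
  [0, 0, -1.3, -3.2, -2.8, -0.5, 8.7],
  [0, 0, -1.4, -3.2, -2.9, -0.5, 8.7],
  [0, 0, -1.3, -3.1, -3, -0.5, 8.7],
  [0, 0, 0, -1.1, -4, 0.5, 8.7],
  [0, 0, 0, -1.1, -4, 0.5, 8.7],
  [0, 0, 0, -1.1, -4, 0.4, 8.7],
  [0, 0, 0, -1.1, -4, 0.5, 8.7],
  [0, 0, 0, -1.1, -4, 0.4, 8.7],
  [0, 0, 0, -1.1, -4, 0.5, 8.7],
  [0, 0, 0, -1.1, -4, 0.5, 8.7],
  [0, 0, 0, -1.1, -4, 0.4, 8.7],
  [0, 0, 0, -1.1, -4, 0.5, 8.7],
  [0, 0, 0, -1.1, -3.8, 0.5, 8.7],
  [0, 0, 0, -1.1, -3.8, 0.4, 8.7],
])

```text
t: 2.0
tool_pos: [0.4594, -0.1517, 0.2192]
eef_rot: [-0.0, 0.091, 0.996, 0.0]
force: [1.1, 0.4, -0.3]
opening: 1.002
```

```bash
python3 - <<'E'
from h import *
p,r,s=cur();print(s['t'],np.round(s['qpos'],3),p.round(4),r.as_matrix().round(3).tolist(),s['force'])
d=down(-30);print(np.linalg.norm(p[:2]))
rows([(5,tcp(-.05,0,.20,d),d,4)])
E
```

```text
2.0 [-4.040e-01  2.000e-03  6.380e-01  1.867e+00 -1.000e-03  1.273e+00
  1.622e+00] [ 0.4594 -0.1517  0.2192] [[-0.983, 0.182, 0.0], [0.182, 0.983, 0.0], [0.0, 0.0, -1.0]] [ 1.08934481  0.37250518 -0.31334711]
0.48379419631450676
[[0,-6,0,-0.11,0.02,0.57,4],
[0,-6,0,-0.05,0.02,0.59,4],
[0,-6,0,0.01,0.01,0.58,4],
[0,-6,0,0.07,0.02,0.58,4],
[0,-6,0,0.14,0.02,0.58,4]]
```

move_arm([
  [0, -6, 0, -0.1, 0, 0.6, 4],
  [0, -6, 0, -0.1, 0, 0.6, 4],
  [0, -6, 0, 0, 0, 0.6, 4],
  [0, -6, 0, 0.1, 0, 0.6, 4],
  [0, -6, 0, 0.1, 0, 0.6, 4],
  [0, 0, 0, 0, 0, 0, 4],
])

```text
t: 2.6
tool_pos: [0.463, -0.1506, 0.187]
eef_rot: [0.257, 0.088, 0.962, -0.023]
force: [0.0, -0.6, -0.2]
opening: 0.544
```

```bash
python3 - <<'E'
from h import *
p,r,s=cur();print(s['t'],np.round(s['qpos'],3),p.round(4),(down(-30).inv()*r).as_rotvec(degrees=True),s['opening'])
print(tcp(-.05,0,.20,down(-30)))
d=down(-30)
rows([(4,tcp(-.045,0,.12,d),d,4),(4,tcp(-.043,0,.085,d),d,4)])
im=cams.get_image('side');cv2.imwrite('pics/s1.png',cv2.resize(im[:,:,::-1],(800,500)))
E
```

```text
2.6 [-0.336 -0.399  0.483  2.316  0.307  0.676  1.359] [ 0.463  -0.1506  0.187 ] [-0.05079154  0.13407607  0.02782667] 0.5438918694286395
[ 0.46502557 -0.15178061  0.19047372]
[[0,0,0,0.8,-0.02,1.75,4],
[0,-0.1,0,0.79,-0.03,1.75,4],
[0,0,0,0.8,-0.02,1.75,4],
[0.1,0,0,0.81,-0.02,1.75,4],
[0,0,0,0.39,0,0.78,4],
[0,0,0,0.4,0,0.78,4],
[0,0,0,0.39,0,0.79,4],
[0,0,0,0.39,0,0.78,4]]
```

View pics/s1.png

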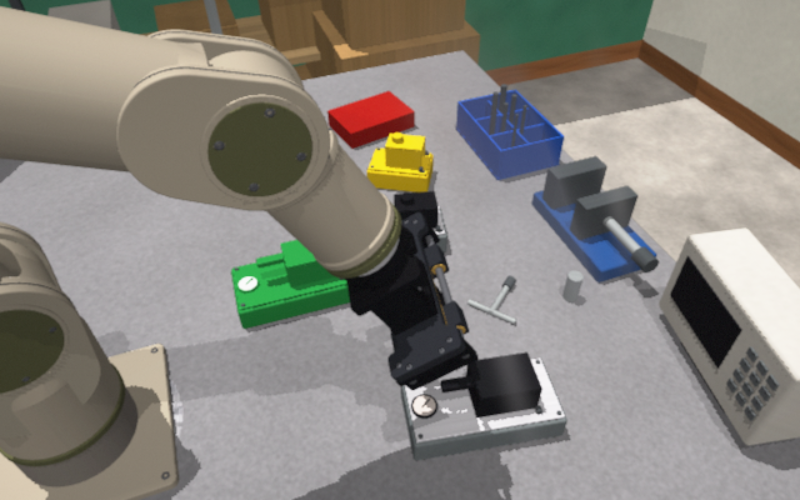

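The picture shows the gripper above the meter end, with the tab and guard at about (480,380) of 800x500 and no contact. Next I lower partway.

move_arm([
  [0, 0, 0, 0.8, 0, 1.8, 4],
  [0, 0, 0, 0.8, 0, 1.8, 4],
  [0, 0, 0, 0.8, 0, 1.7, 4],
  [0, 0, 0, 0.8, -0.1, 1.7, 4],
  [0, 0, 0, 0, 0, 0, 4],
])

```text
t: 3.15
tool_pos: [0.4729, -0.1539, 0.1119]
eef_rot: [0.255, 0.088, 0.963, -0.024]
force: [0.1, 1.6, -0.2]
opening: 0.461
```

```bash
python3 - <<'E'
from h import *
p,r,s=cur();print(s['t'],np.round(s['qpos'],3),p.round(4),(down(-30).inv()*r).as_rotvec(degrees=True),s['opening'],s['force'])
d=down(-30);g=p-r.apply([0,0,.011]);print(g,st(Q,[-.043,0,.085]))
rows([(5,tcp(-.043,0,.085,d),d,4)])
im=cams.get_image('top')[120:250,370:480];cv2.imwrite('pics/t2.png',cv2.resize(im[:,:,::-1],None,fx=4.5,fy=4.5,interpolation=2))
E
```

```text
3.15 [-0.382 -0.238  0.585  2.386  0.261  0.447  1.406] [ 0.4729 -0.1539  0.1119] [ 0.11461949  0.29759269 -0.03713913] 0.4606672774436735 [ 0.08862129  1.55971163 -0.21960073]
[ 0.4675015  -0.15291629  0.12145449] [ 0.46650053 -0.15205353  0.085     ]
[[0,-0.1,0,0.38,0.02,0.62,4],
[0,0,0,0.38,0.01,0.62,4],
[-0.1,-0.1,0,0.38,0.02,0.62,4],
[0,0,0,0.38,0.01,0.63,4],
[0,-0.1,0,0.39,0.01,0.62,4]]
```

View pics/t2.png

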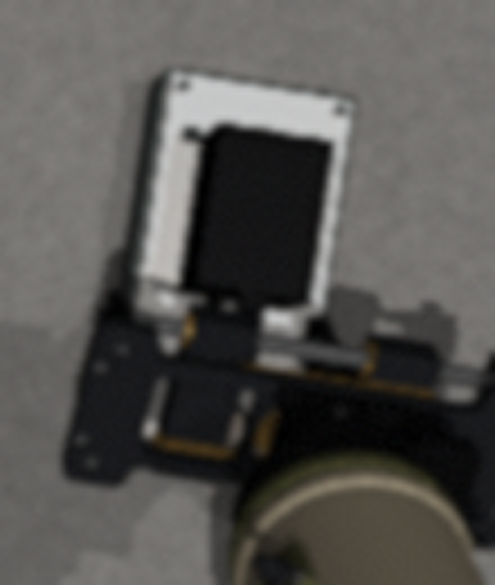

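```bash
python3 - <<'E'
from h import *
p,r,s=cur()
for off in ([0,0,-.011],[0,.0,.008],[0,.02,.008],[0,-.02,.008],[0,.095,-.062],[0,-.095,-.062],[-.037,.095,-.062],[0,0,-.062]):
    X=p+r.apply(off);print(off,((proj('top',X)-[370,120])*4.5).round(),proj('side',X).round(1))
im=cams.get_image('side')[220:370,270:470];cv2.imwrite('pics/s2.png',cv2.resize(im[:,:,::-1],None,fx=4,fy=4,interpolation=2))
E
```

```text
[0, 0, -0.011] [263. 340.] [362.8 294.1]
[0, 0.0, 0.008] [257. 322.] [368.3 299.5]
[0, 0.02, 0.008] [215. 315.] [365.2 288.9]
[0, -0.02, 0.008] [299. 329.] [371.6 310.5]
[0, 0.095, -0.062] [ 68. 355.] [334.4 230.8]
[0, -0.095, -0.062] [497. 427.] [362.8 337.5]
[-0.037, 0.095, -0.062] [ 87. 279.] [354.6 220.1]
[0, 0, -0.062] [282. 391.] [347.2 278.9]
```

View pics/s2.png

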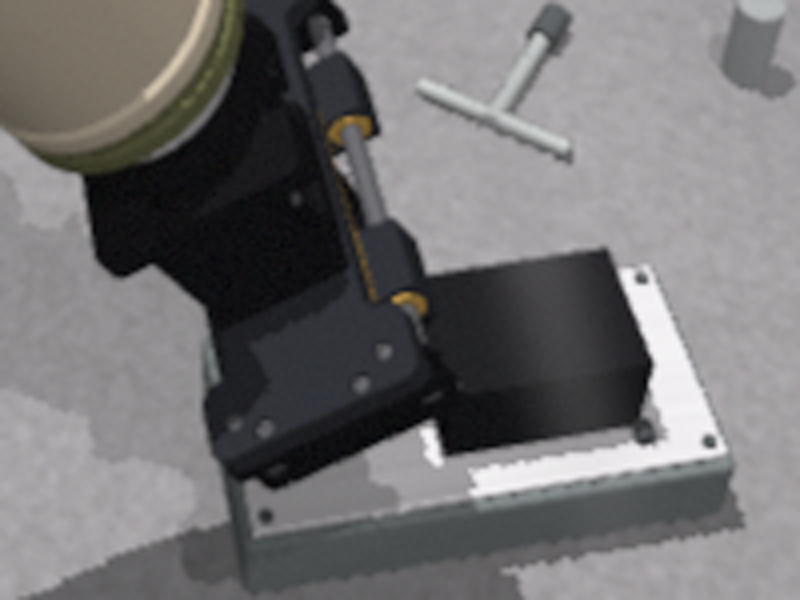

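```bash
python3 - <<'E'
from h import *
d=down(-20)
rows([(5,tcp(-.043,0,.085,d),d,4)])
E
```

```text
[[0,2,0,0.46,0.01,0.65,4],
[0,2,0,0.44,0.01,0.66,4],
[0,2,0,0.41,0.01,0.67,4],
[0,1.9,0,0.39,0.01,0.69,4],
[-0.1,2,0,0.36,0.01,0.7,4]]
```

move_arm([
  [0, 2, 0, 0.5, 0, 0.6, 4],
  [0, 2, 0, 0.4, 0, 0.7, 4],
  [0, 2, 0, 0.4, 0, 0.7, 4],
  [0, 2, 0, 0.4, 0, 0.7, 4],
  [0, 2, 0, 0.4, 0, 0.7, 4],
  [0, 0, 0, 0, 0, 0, 4],
])

```text
t: 3.85
tool_pos: [0.4705, -0.1527, 0.0745]
eef_rot: [0.173, 0.09, 0.981, -0.016]
force: [0.3, -0.0, 0.4]
opening: 0.458
```

```bash
python3 - <<'E'
from h import *
p,r,s=cur();print(s['t'],np.round(s['qpos'],3),p.round(4),(down(-20).inv()*r).as_rotvec(degrees=True),s['opening'],s['force'])
g=p-r.apply([0,0,.011]);print(g,st(Q,[-.043,0,.085]))
E
```

```text
3.85 [-0.486 -0.06   0.72   2.295  0.039  0.544  1.599] [ 0.4705 -0.1527  0.0745] [ 0.00623007  0.002607   -0.04227019] 0.4582929232844118 [ 0.27572667 -0.00572017  0.381593  ]
[ 0.46677724 -0.15205215  0.08486561] [ 0.46650053 -0.15205353  0.085     ]
```

move_arm([
  [0, 0, 0, 0, 0, 0, 0.5],
  [0, 0, 0, 0, 0, 0, 0.5],
  [0, 0, 0, 0, 0, 0, 0.5],
  [0, 0, 0, 0, 0, 0, 0.5],
  [0, 0, 0, 0, 0, 0, 0.5],
  [0, 0, 0, 0, 0, 0, 0.5],
], force=20)

```text
t: 4.45
tool_pos: [0.4692, -0.1523, 0.0736]
eef_rot: [0.173, 0.09, 0.981, -0.015]
force: [-2.6, 4.4, 5.9]
opening: 0.158
```

```bash
cat >> h.py <<'E'
def tabpt(th):
    return .065-.108*np.cos(th)+.04*np.sin(th), .045+.108*np.sin(th)+.04*np.cos(th)
def arc(t0,t1,a0,a1,N,o,p=None,r=None,off=.011):
    w=[]
    for i in range(1,N+1):
        u=i/N;x,z=tabpt(t0+(t1-t0)*u);d=down(a0+(a1-a0)*u);w.append((1,tcp(x,0,z,d,off),d,o))
    return rows(w,p,r)
E
python3 - <<'E'
from h import *
p,r,s=cur();print(s['opening'],s['force'],p)
x,r_=arc(0,.5,-20,0,8,.5)
arc(.5,1.0,0,15,8,.5,x,r_)
E
```

```text
0.15770601219198313 [-2.62630517  4.41368286  5.85028287] [ 0.46916267 -0.15226819  0.07363422]
[[0,2.5,0,-0.57,-0.03,-0.59,0.5],
[0,2.5,0,-0.45,0,-0.53,0.5],
[0,2.5,0,-0.45,0,-0.52,0.5],
[0,2.5,0,-0.47,0,-0.5,0.5],
[0,2.5,0,-0.47,0,-0.5,0.5],
[0,2.5,0,-0.48,0,-0.49,0.5],
[0,2.5,0,-0.5,0,-0.47,0.5],
[0,2.5,0,-0.5,0,-0.47,0.5]]
[[0,1.9,0,-0.52,0,-0.46,0.5],
[0,1.9,0,-0.53,0,-0.43,0.5],
[0,1.8,0,-0.55,0,-0.43,0.5],
[0,1.9,0,-0.56,0,-0.4,0.5],
[0,1.9,0,-0.57,0,-0.39,0.5],
[0,1.9,0,-0.58,0,-0.37,0.5],
[0,1.8,0,-0.6,0,-0.35,0.5],
[0,1.9,0,-0.6,0,-0.33,0.5]]
```

move_arm([
  [0, 2.5, 0, -0.5, 0, -0.5, 0.5],
  [0, 2.5, 0, -0.45, 0, -0.53, 0.5],
  [0, 2.5, 0, -0.45, 0, -0.52, 0.5],
  [0, 2.5, 0, -0.47, 0, -0.5, 0.5],
  [0, 2.5, 0, -0.47, 0, -0.5, 0.5],
  [0, 2.5, 0, -0.48, 0, -0.49, 0.5],
  [0, 2.5, 0, -0.5, 0, -0.47, 0.5],
  [0, 2.5, 0, -0.5, 0, -0.47, 0.5],
  [0, 0, 0, 0, 0, 0, 0.5],
])

```text
t: 5.35
tool_pos: [0.4976, -0.1575, 0.1198]
eef_rot: [-0.003, 0.091, 0.996, 0.0]
force: [-10.5, 6.7, 12.5]
opening: 0.158
```

```bash
python3 - <<'E'
from h import *
p,r,s=cur();print(s['t'],np.round(s['qpos'],3),s['opening'],s['force'],s['wrist_torque'])
x,z=tabpt(.5);g=p-r.apply([0,0,.011]);print(g,st(Q,[x,0,z]))
im=cams.get_image('side')[200:370,270:470];cv2.imwrite('pics/s3.png',cv2.resize(im[:,:,::-1],None,fx=3.5,fy=3.5,interpolation=2))
arc(.5,1.0,0,15,8,.5)
E
```

```text
5.35 [-0.437  0.243  0.746  1.896 -0.186  1.079  1.772] 0.15756438630712274 [-10.46041469   6.65205903  12.45196466] [1.58793829 2.21407486 0.02107415]
[ 0.49763246 -0.15751793  0.13078703] [ 0.49835788 -0.15794817  0.13188126]
[[0,1.6,0,-0.64,-0.03,-0.6,0.5],
[0,1.9,0,-0.54,0,-0.43,0.5],
[0,1.9,0,-0.54,0,-0.43,0.5],
[0,1.8,0,-0.56,0,-0.4,0.5],
[0,1.9,0,-0.58,0,-0.39,0.5],
[0,1.9,0,-0.58,0,-0.36,0.5],
[0,1.9,0,-0.59,0,-0.35,0.5],
[0,1.8,0,-0.6,0,-0.33,0.5]]
```

View pics/s3.png

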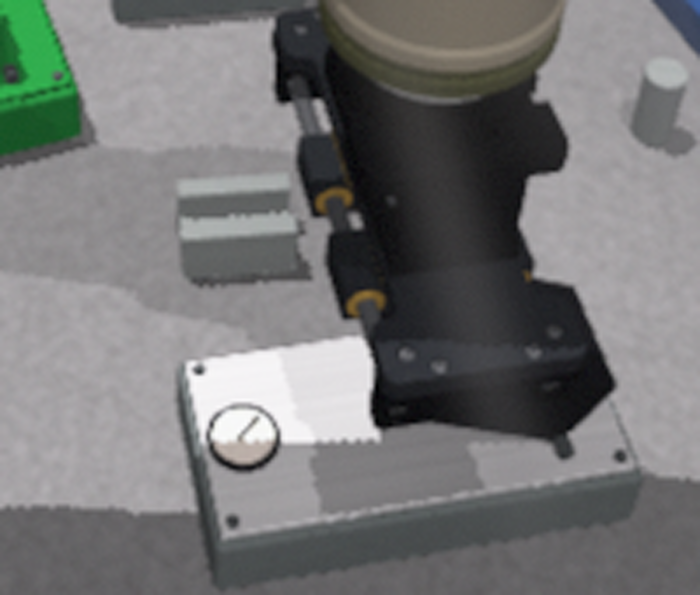

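move_arm([
  [0, 1.9, 0, -0.52, 0, -0.46, 0.5],
  [0, 1.9, 0, -0.53, 0, -0.43, 0.5],
  [0, 1.9, 0, -0.55, 0, -0.43, 0.5],
  [0, 1.9, 0, -0.56, 0, -0.4, 0.5],
  [0, 1.9, 0, -0.57, 0, -0.39, 0.5],
  [0, 1.9, 0, -0.58, 0, -0.37, 0.5],
  [0, 1.9, 0, -0.6, 0, -0.35, 0.5],
  [0, 1.9, 0, -0.6, 0, -0.33, 0.5],
  [0, 0, 0, 0, 0, 0, 0.5],
])

```text
t: 6.3
tool_pos: [0.546, -0.1664, 0.1455]
eef_rot: [-0.133, 0.09, 0.987, 0.012]
force: [-1.0, 4.5, 6.4]
opening: 0.153
```

```bash
python3 - <<'E'
from h import *
p,r,s=cur();print(s['t'],np.round(s['qpos'],3),s['opening'],s['force'],s['wrist_torque'])
x,z=tabpt(1);g=p-r.apply([0,0,.011]);print(g,st(Q,[x,0,z]))
im=cams.get_image('side')[170:370,270:470];cv2.imwrite('pics/s4.png',cv2.resize(im[:,:,::-1],None,fx=3,fy=3,interpolation=2))
arc(1,1.75,15,30,12,.5)
E
```

```text
6.3 [-0.289  0.556  0.703  1.507 -0.297  1.473  1.842] 0.15343927937473784 [-0.98550385  4.49576897  6.43307236] [ 1.03759129  0.40920602 -0.3152698 ]
[ 0.54886195 -0.1669561   0.15608005] [ 0.54841625 -0.16721059  0.15749096]
[[0,1,0,-0.58,-0.04,-0.45,0.5],
[0,1.2,0,-0.63,0,-0.28,0.5],
[0,1.3,0,-0.65,0,-0.26,0.5],
[0,1.2,0,-0.66,0,-0.23,0.5],
[0,1.3,0,-0.67,0,-0.2,0.5],
[0,1.2,0,-0.67,0,-0.18,0.5],
[0,1.3,0,-0.68,0,-0.14,0.5],
[0,1.2,0,-0.69,0,-0.12,0.5],
[0,1.3,0,-0.69,0,-0.08,0.5],
[0,1.2,0,-0.69,0,-0.06,0.5],
[0,1.3,0,-0.7,0,-0.03,0.5],
[0,1.2,0,-0.69,0,0,0.5]]
```

View pics/s4.png

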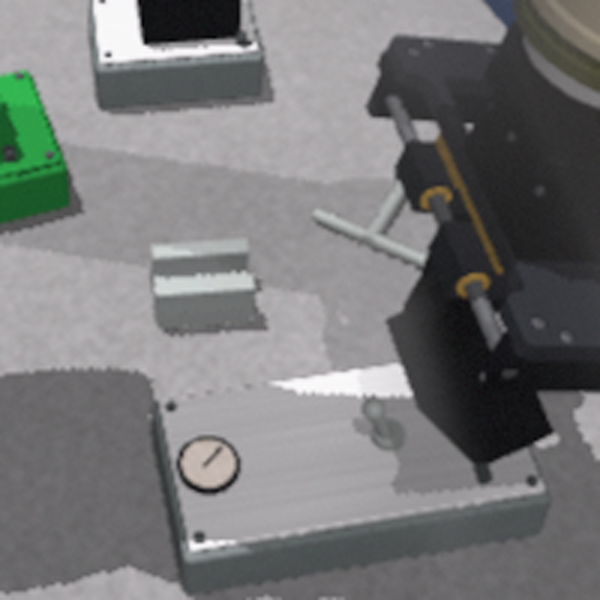

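The picture shows the guard about 1 rad open, following the tab. The toggle is exposed at crop (375,415), leaning to the meter. I continue the arc.

move_arm([
  [0, 1.2, 0, -0.6, 0, -0.35, 0.5],
  [0, 1.2, 0, -0.63, 0, -0.28, 0.5],
  [0, 1.3, 0, -0.65, 0, -0.26, 0.5],
  [0, 1.2, 0, -0.66, 0, -0.23, 0.5],
  [0, 1.3, 0, -0.67, 0, -0.2, 0.5],
  [0, 1.2, 0, -0.67, 0, -0.18, 0.5],
  [0, 1.3, 0, -0.68, 0, -0.14, 0.5],
  [0, 1.2, 0, -0.69, 0, -0.12, 0.5],
  [0, 1.3, 0, -0.69, 0, -0.08, 0.5],
  [0, 1.2, 0, -0.69, 0, -0.06, 0.5],
  [0, 1.2, 0, -0.7, 0, -0.03, 0.5],
  [0, 0, 0, 0, 0, 0, 0.5],
])

```text
t: 7.55
tool_pos: [0.6185, -0.1797, 0.1349]
eef_rot: [-0.249, 0.088, 0.964, 0.023]
force: [-2.9, 4.1, -3.4]
opening: 0.158
```

```bash
python3 - <<'E'
from h import *
p,r,s=cur();print(s['t'],np.round(s['qpos'],3),s['opening'],s['force'],s['wrist_torque'])
x,z=tabpt(1.7);g=p-r.apply([0,0,.011]);print(g,st(Q,[x,0,z]))
im=cams.get_image('side')[170:370,270:470];cv2.imwrite('pics/s5.png',cv2.resize(im[:,:,::-1],None,fx=3,fy=3,interpolation=2))
E
```

```text
7.55 [-0.102  0.917  0.639  1.01  -0.378  1.841  1.834] 0.15756507397919395 [-2.88887707  4.11454562 -3.40556673] [ 0.79085234 -0.6082525  -0.37111842]
[ 0.62375477 -0.18070255  0.14455833] [ 0.62538535 -0.18145237  0.14694602]
```

View pics/s5.png

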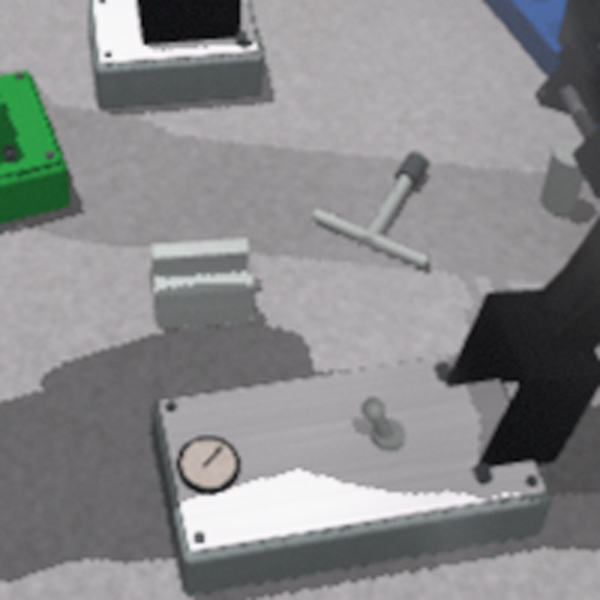

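move_arm([
  [0, 0, 0, 0, 0, 0, 4],
  [0, 0, 0, 0, 0, 0, 4],
  [0, 0, 0, 0, 0, 0, 4],
  [0, 0, 0, 0, 0, -1, 4],
  [0, 0, 0, 0, 0, -2, 4],
  [0, 0, 0, 0, 0, -3, 4],
  [0, 0, 0, 0, 0, -3, 4],
  [0, 0, 0, 0, 0, 0, 4],
])

```text
t: 8.4
tool_pos: [0.6637, -0.1896, 0.219]
eef_rot: [-0.242, 0.088, 0.966, 0.022]
force: [-2.0, -0.5, 1.2]
opening: 0.457
```

```bash
python3 - <<'E'
from h import *
p,r,s=cur();print(s['t'],np.round(s['qpos'],3),p,s['opening'],s['force'],s['wrist_torque'])
im=cams.get_image('side')[170:370,270:470];cv2.imwrite('pics/s6.png',cv2.resize(im[:,:,::-1],None,fx=3,fy=3,interpolation=2))
d=down(0)
P=lambda x,z:tcp(x,0,z,d,-.008)
rows([(6,P(.06,.22),d,4),(3,P(-.022,.2),d,0),(5,P(-.022,.09),d,0),(2,P(-.022,.068),d,0)])
E
```

```text
8.4 [ 0.038  0.968  0.5    0.665 -0.322  2.056  1.747] [ 0.66370762 -0.18964399  0.2190412 ] 0.45747236225635163 [-1.96161866 -0.53729602  1.18866684] [-0.07562669 -0.51007402 -0.01236374]
[[0,-4.7,0,1.49,0.02,0.61,4],
[0,-4.8,0,1.53,0.01,0.49,4],
[0,-4.7,0,1.57,0.02,0.35,4],
[0,-4.8,0,1.6,0.01,0.23,4],
[0,-4.7,0,1.6,0.02,0.09,4],
[0,-4.8,0,1.61,0.01,-0.04,4],
[0,0,0,2.73,0,0.67,0],
[0,0,0,2.74,0,0.66,0],
[0,0,0,2.73,0,0.67,0],
[0,0,0,0,0,2.2,0],
[0,0,0,0,0,2.2,0],
[0,0,0,0,0,2.2,0],
[0,0,0,0,0,2.2,0],
[0,0,0,0,0,2.2,0],
[0,0,0,0,0,1.1,0],
[0,0,0,0,0,1.1,0]]
```

View pics/s6.png

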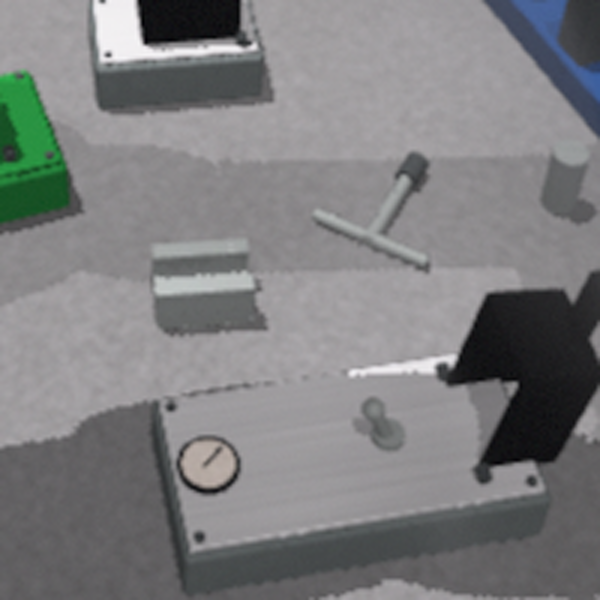

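move_arm([
  [0, -4.7, 0, 1.5, 0, 0.6, 4],
  [0, -4.8, 0, 1.5, 0, 0.5, 4],
  [0, -4.7, 0, 1.6, 0, 0.35, 4],
  [0, -4.8, 0, 1.6, 0, 0.2, 4],
  [0, -4.7, 0, 1.6, 0, 0.1, 4],
  [0, -4.8, 0, 1.6, 0.1, 0, 4],
  [0, 0, 0, 2.7, 0, 0.7, 0],
  [0, 0, 0, 2.7, 0, 0.7, 0],
  [0, 0, 0, 2.7, 0, 0.7, 0],
  [0, 0, 0, 0, 0, 2.2, 0],
  [0, 0, 0, 0, 0, 2.2, 0],
  [0, 0, 0, 0, 0, 2.2, 0],
  [0, 0, 0, 0, 0, 2.2, 0],
  [0, 0, 0, 0, 0, 0, 0],
  [0, 0, 0, 0, 0, 0, 0],
])

```text
t: 9.95
tool_pos: [0.4862, -0.1552, 0.1184]
eef_rot: [-0.005, 0.092, 0.996, 0.0]
force: [0.1, -0.6, 0.6]
opening: 0.005
```

```bash
cat >> h.py <<'E'
def inst(p,r,off=.008):
    w=p+r.apply([0,0,off]);c,s=np.cos(YAW),np.sin(YAW);d=w-[Q[0],Q[1],0];return np.array([c*d[0]+s*d[1],-s*d[0]+c*d[1],w[2]])*1000
E
python3 - <<'E'
from h import *
p,r,s=cur();print(s['t'],np.round(s['qpos'],3),p,s['opening'],s['force'],inst(p,r),(down(0).inv()*r).as_rotvec(degrees=True))
im=cams.get_image('side')[170:370,270:470];cv2.imwrite('pics/s7.png',cv2.resize(im[:,:,::-1],None,fx=3,fy=3,interpolation=2))
d=down(0)
P=lambda x,z:tcp(x,0,z,d,-.008)
rows([(3,P(-.022,.068),d,0),(8,P(.02,.068),d,0)])
E
```

```text
9.95 [-0.289  0.196  0.565  1.916 -0.118  1.072  1.712] [ 0.48618597 -0.15520938  0.11839217] 0.005490432328293252 [ 0.14251881 -0.5902724   0.58041964] [-23.14498251   0.47831704 110.39253368] [0.0013182  0.54455529 0.04519843]
[[0,-0.2,0,-0.02,-0.02,1.44,0],
[0,-0.1,0,-0.02,-0.02,1.43,0],
[0,-0.2,0,-0.02,-0.01,1.44,0],
[0,0,0,-0.52,0,0,0],
[0,0,0,-0.53,0,0,0],
[0,0,0,-0.52,0,0,0],
[0,0,0,-0.53,0,0,0],
[0,0,0,-0.52,0,0,0],
[0,0,0,-0.53,0,0,0],
[0,0,0,-0.52,0,0,0],
[0,0,0,-0.53,0,0,0]]
```

View pics/s7.png

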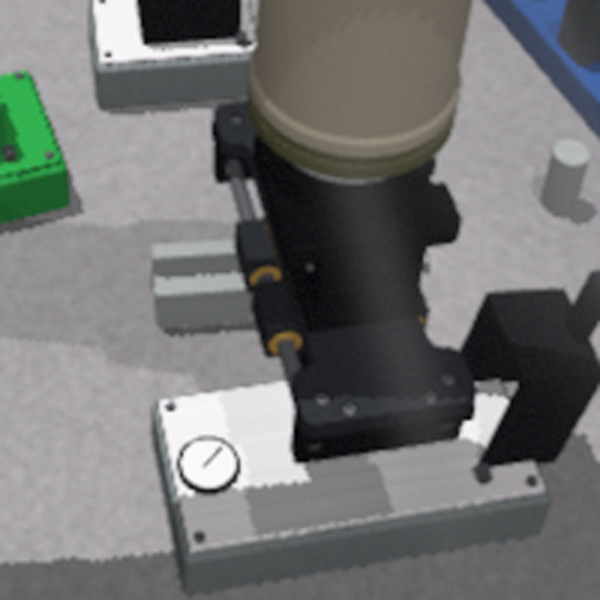

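move_arm([
  [0, 0, 0, 0, 0, 1.4, 0],
  [0, 0, 0, 0, 0, 1.4, 0],
  [0, 0, 0, 0, 0, 1.4, 0],
  [0, 0, 0, -0.5, 0, 0, 0],
  [0, 0, 0, -0.5, 0, 0, 0],
  [0, 0, 0, -0.5, 0, 0, 0],
  [0, 0, 0, -0.5, 0, 0, 0],
  [0, 0, 0, -0.5, 0, 0, 0],
  [0, 0, 0, -0.5, 0, 0, 0],
  [0, 0, 0, -0.5, 0, 0, 0],
  [0, 0, 0, 0, 0, 0, 0],
])

```text
t: 11.1
tool_pos: [0.522, -0.1615, 0.0761]
eef_rot: [-0.004, 0.091, 0.996, 0.0]
force: [0.8, 0.7, -0.2]
opening: 0.004
```

```bash
python3 - <<'E'
from h import *
p,r,s=cur();print(s['t'],s['opening'],s['force'],inst(p,r),(down(0).inv()*r).as_rotvec(degrees=True))
E
```

```text
11.1 0.00435846701077718 [ 0.77704718  0.65017713 -0.19878627] [13.18566098  0.8137941  68.11276221] [ 0.0189798   0.41988794 -0.00770664]
```

move_arm([
  [0, 0, 0, -0.3, 0, 0, 0],
  [0, 0, 0, -0.3, 0, 0, 0],
  [0, 0, 0, -0.2, 0, 0, 0],
  [0, 0, 0, 0, 0, 0, 0],
])

```text
t: 11.5
tool_pos: [0.5287, -0.1628, 0.0757]
eef_rot: [-0.005, 0.091, 0.996, 0.0]
force: [-4.3, 0.2, -0.5]
opening: 0.006
```

```bash
python3 - <<'E'
from h import *
p,r,s=cur();print(s['t'],s['opening'],s['force'],inst(p,r))
E
```

```text
11.5 0.005519439736075021 [-4.34703537  0.15339547 -0.45988678] [20.07896036  0.7972393  67.71197914]
```

Contact force is rising. I push a little further toward the stop.

move_arm([
  [0, 0, 0, -0.2, 0, 0, 0],
  [0, 0, 0, -0.2, 0, 0, 0],
  [0, 0, 0, -0.1, 0, 0, 0],
  [0, 0, 0, 0, 0, 0, 0],
])

```text
t: 11.9
tool_pos: [0.5298, -0.1631, 0.075]
eef_rot: [-0.009, 0.092, 0.996, 0.001]
force: [-20.7, 4.3, 10.7]
opening: 0.004
```

```bash
python3 - <<'E'
from h import *
p,r,s=cur();print(s['t'],s['opening'],s['force'],inst(p,r))
E
```

```text
11.9 0.003860727618094437 [-20.74676887   4.30263924  10.72289632] [21.16419945  0.63803512 66.96641882]
```

At the stop. I back off, rise and look.

move_arm([
  [0, 0, 0, 1, 0, 0, 0],
  [0, 0, 0, 2, 0, 0, 0],
  [0, 0, 0, 2, 0, -1, 0],
  [0, 0, 0, 0, 0, -3, 0],
  [0, 0, 0, 0, 0, -4, 0],
  [0, 0, 0, 0, 0, -4, 0],
  [0, 0, 0, -1, 0, -3, 4],
  [0, 0, 0, -4, 0, 0, 4],
  [0, 0, 0, -4, 0, 0, 4],
  [0, 0, 0, -4, 0, 0, 4],
  [0, 0, 0, 0, 0, 0, 4],
])

```text
t: 13.0
tool_pos: [0.6174, -0.1778, 0.223]
eef_rot: [-0.004, 0.09, 0.996, -0.001]
force: [-1.1, 1.0, -0.4]
opening: 0.372
```

```bash
python3 - <<'E'
from h import *
p,r,s=cur();print(s['t'],np.round(s['qpos'],3),s['opening'],s['force'],inst(p,r))
im=cams.get_image('side')[210:370,300:480];cv2.imwrite('pics/s8.png',cv2.resize(im[:,:,::-1],None,fx=4,fy=3.7,interpolation=2))
E
```

```text
13.0 [-0.224  0.419  0.588  1.441 -0.229  1.36   1.764] 0.3723167263917188 [-1.14453452  0.95295898 -0.35543551] [109.96399938   2.09148551 214.96761557]
```

View pics/s8.png

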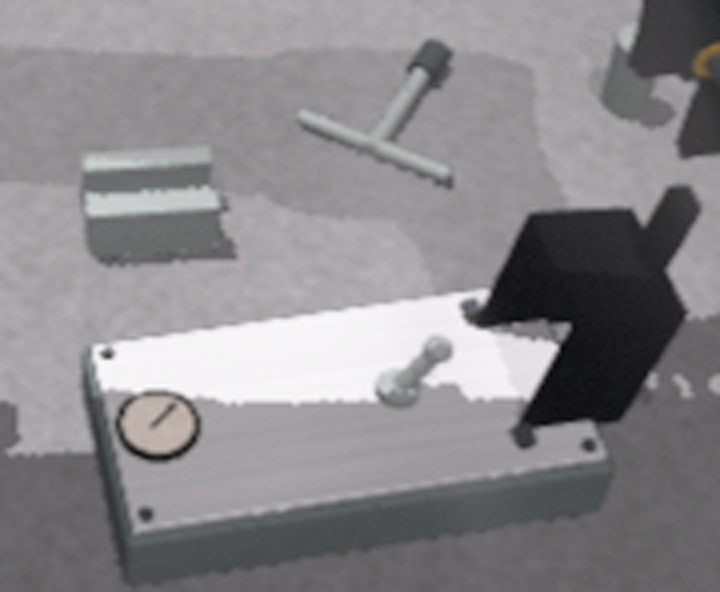

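```bash
python3 - <<'E'
from h import *
f=lambda X:((proj('side',st(Q,X))-[300,210])*[4,3.7]).round()
for a in (.7,.8,.9):
    print('tog',a,f([.023+.032*np.sin(a-.45),0,.045+.032*np.cos(a-.45)]))
for th in(1.55,1.62,1.69,1.76):
    def g(x,z,y):
        x-=65;z-=45;return [(65+x*np.cos(th)+z*np.sin(th))/1e3,y/1e3,(45-x*np.sin(th)+z*np.cos(th))/1e3]
    print(th,f(g(-56,85,0)),f(g(-56,90,7)),f(g(-56,90,-7)),'corner',f(g(-15,90,28)),f(g(-15,90,-28)),f(g(-15,45,28)))
E
```

```text
tog 0.7 [422. 348.]
tog 0.8 [429. 348.]
tog 0.9 [436. 349.]
1.55 [636. 191.] [641. 176.] [656. 203.] corner [603. 199.] [658. 306.] [494. 216.]
1.62 [656. 193.] [661. 178.] [676. 205.] corner [615. 202.] [671. 309.] [507. 214.]
1.69 [675. 196.] [680. 181.] [695. 208.] corner [626. 205.] [682. 312.] [521. 213.]
1.76 [693. 199.] [697. 185.] [712. 212.] corner [636. 209.] [693. 316.] [534. 212.]
```

The toggle matches 0.9 rad, with its ball at crop (437,348), and the guard stands at about 1.70 rad. Now I re-pinch the tab.

```bash
python3 - <<'E'
from h import *
d=down(20);x,z=tabpt(1.70)
a=tcp(x,0,z,d);b=a-d.apply([0,0,.06]);print(cur()[0],b,a)
rows([(4,b,d,4),(5,a,d,4)])
E
```

```text
[ 0.6153708  -0.17843468  0.22378518] [ 0.64186461 -0.18450157  0.19299096] [ 0.62168592 -0.18076786  0.1366094 ]
[[0,4.9,0,-0.69,-0.03,0.76,4],
[-0.1,4.8,0,-0.74,-0.03,0.71,4],
[0,4.9,0,-0.81,-0.02,0.63,4],
[0,4.9,0,-0.86,-0.03,0.57,4],
[0,0,0,0,0,1.2,4],
[0,0,0,0,0,1.2,4],
[0,0,0,0,0,1.2,4],
[0,0,0,0,0,1.2,4],
[0,0,0,0,0,1.2,4]]
```

move_arm([
  [0, 4.9, 0, -0.7, 0, 0.7, 4],
  [0, 4.9, 0, -0.8, 0, 0.7, 4],
  [0, 4.9, 0, -0.8, -0.1, 0.6, 4],
  [0, 4.9, 0, -0.8, 0, 0.6, 4],
  [0, 0, 0, 0, 0, 1.2, 4],
  [0, 0, 0, 0, 0, 1.2, 4],
  [0, 0, 0, 0, 0, 1.2, 4],
  [0, 0, 0, 0, 0, 1.2, 4],
  [0, 0, 0, 0, 0, 1.2, 4],
  [0, 0, 0, 0, 0, 0, 4],
])

```text
t: 14.05
tool_pos: [0.619, -0.1802, 0.1378]
eef_rot: [-0.174, 0.09, 0.98, 0.016]
force: [-0.1, 0.7, -0.5]
opening: 0.462
```

```bash
python3 - <<'E'
from h import *
p,r,s=cur();print(s['t'],np.round(s['qpos'],3),s['opening'],s['force'],inst(p,r,-.011),tabpt(1.7),(down(20).inv()*r).as_rotvec(degrees=True))
im=cams.get_image('side')[200:350,340:520];cv2.imwrite('pics/s9.png',cv2.resize(im[:,:,::-1],None,fx=4,fy=4,interpolation=2))
E
```

```text
14.05 [-0.104  0.763  0.546  1.175 -0.302  1.644  1.796] 0.4624688951557872 [-0.12116545  0.66998719 -0.47731747] [1.15851242e+02 6.11637177e-02 1.48114218e+02] (np.float64(0.11858179780201542), np.float64(0.1469460197570456)) [-0.03741204  0.16670563  0.00675506]
```

View pics/s9.png

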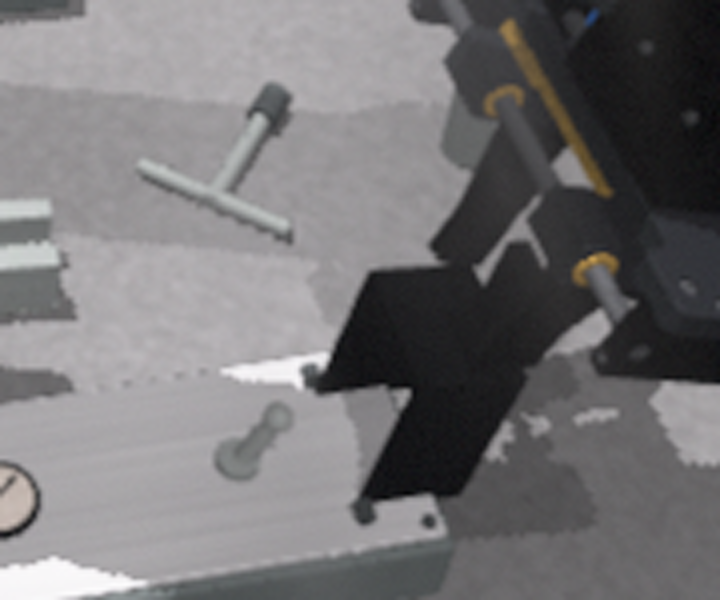

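The fingers straddle the tab at crop (520,280). I nudge and pinch.

move_arm([
  [0, 0, 0, -0.2, 0, 0, 0.5],
  [0, 0, 0, 0, 0, 0, 0.5],
  [0, 0, 0, 0, 0, 0, 0.5],
  [0, 0, 0, 0, 0, 0, 0.5],
  [0, 0, 0, 0, 0, 0, 0.5],
  [0, 0, 0, 0, 0, 0, 0.5],
], force=20)

```text
t: 14.7
tool_pos: [0.6223, -0.1804, 0.1384]
eef_rot: [-0.173, 0.09, 0.981, 0.016]
force: [1.2, 2.9, 0.6]
opening: 0.157
```

```bash
python3 - <<'E'
from h import *
p,r,s=cur();print(s['opening'],s['force'],inst(p,r,-.011))
a,b=arc(1.7,1.0,20,3,11,.5)
arc(1.0,0.5,3,-9,8,.5,a,b)
E
```

```text
0.15715363800137652 [1.16502748 2.91470212 0.63363223] [119.14381559   0.46625782 148.76092004]
[[0,-1.6,0,0.69,-0.05,0.11,0.5],
[0,-1.5,0,0.7,0,-0.04,0.5],
[0,-1.6,0,0.7,0,-0.03,0.5],
[0,-1.5,0,0.71,0,0.01,0.5],
[0,-1.6,0,0.7,0,0.03,0.5],
[0,-1.5,0,0.7,0.01,0.06,0.5],
[0,-1.6,0,0.7,0,0.08,0.5],
[0,-1.5,0,0.69,0,0.11,0.5],
[0,-1.5,0,0.69,0,0.14,0.5],
[0,-1.6,0,0.69,0,0.17,0.5],
[0,-1.5,0,0.67,0,0.19,0.5]]
[[0,-1.5,0,0.66,0,0.21,0.5],
[0.1,-1.5,0,0.65,0,0.24,0.5],
[0,-1.5,0,0.64,0,0.26,0.5],
[0,-1.5,0,0.64,0,0.28,0.5],
[0,-1.5,0,0.62,0,0.31,0.5],
[0,-1.5,0,0.61,0,0.34,0.5],
[0,-1.5,0,0.59,0,0.35,0.5],
[0,-1.5,0,0.59,0,0.38,0.5]]
```

move_arm([
  [0, -1.6, 0, 0.69, 0, 0, 0.5],
  [0, -1.5, 0, 0.7, 0, -0.04, 0.5],
  [0, -1.6, 0, 0.7, 0, -0.02, 0.5],
  [0, -1.5, 0, 0.7, 0, 0.01, 0.5],
  [0, -1.6, 0, 0.7, 0, 0.03, 0.5],
  [0, -1.5, 0, 0.7, 0, 0.06, 0.5],
  [0, -1.6, 0, 0.7, 0, 0.08, 0.5],
  [0, -1.5, 0, 0.69, 0, 0.11, 0.5],
  [0, -1.5, 0, 0.69, 0, 0.14, 0.5],
  [0, -1.6, 0, 0.69, 0, 0.17, 0.5],
  [0, -1.5, 0, 0.67, 0, 0.19, 0.5],
  [0, 0, 0, 0, 0, 0, 0.5],
])

```text
t: 15.9
tool_pos: [0.5482, -0.1668, 0.1487]
eef_rot: [-0.025, 0.091, 0.996, 0.003]
force: [0.1, 2.8, 6.6]
opening: 0.156
```

```bash
python3 - <<'E'
from h import *
p,r,s=cur();print(s['t'],s['opening'],s['force'],inst(p,r,-.011),tabpt(1.0))
im=cams.get_image('side')[200:350,320:500];cv2.imwrite('pics/s10.png',cv2.resize(im[:,:,::-1],None,fx=4,fy=4,interpolation=2))
a,b=arc(1.0,0.5,3,-9,8,.5)
arc(.5,0,-9,-20,8,.5,a,b)
E
```

```text
15.9 0.15552526433482963 [0.08839099 2.75745098 6.60361481] [ 40.60074271   0.39289468 159.69157639] (np.float64(0.04030619035855677), np.float64(0.15749095859397844))
[[0.1,-1.4,0,0.71,-0.04,0.44,0.5],
[0,-1.5,0,0.65,0,0.23,0.5],
[0,-1.5,0,0.64,0,0.27,0.5],
[0,-1.5,0,0.63,0,0.28,0.5],
[0,-1.5,0,0.62,0.01,0.31,0.5],
[0,-1.5,0,0.61,0,0.33,0.5],
[0,-1.5,0,0.6,0,0.36,0.5],
[0,-1.5,0,0.58,0,0.38,0.5]]
[[0,-1.4,0,0.57,0,0.4,0.5],
[0,-1.3,0,0.56,0,0.42,0.5],
[0,-1.4,0,0.54,0,0.45,0.5],
[0,-1.4,0,0.52,0,0.46,0.5],
[0,-1.4,0,0.5,0,0.49,0.5],
[0,-1.3,0,0.49,0,0.51,0.5],
[0,-1.4,0,0.46,0,0.52,0.5],
[0,-1.4,0,0.44,0,0.55,0.5]]
```

View pics/s10.png

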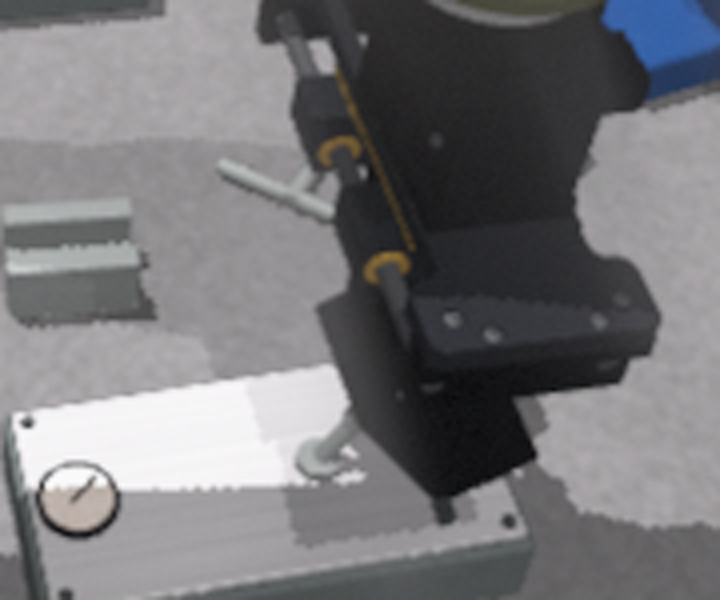

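The guard is at about 1 rad, closing with the tab held.

move_arm([
  [0, -1.5, 0, 0.7, 0, 0.3, 0.5],
  [0, -1.5, 0, 0.65, 0, 0.23, 0.5],
  [0, -1.5, 0, 0.64, 0, 0.27, 0.5],
  [0, -1.5, 0, 0.63, 0, 0.28, 0.5],
  [0, -1.5, 0, 0.62, 0, 0.31, 0.5],
  [0, -1.5, 0, 0.61, 0, 0.33, 0.5],
  [0, -1.5, 0, 0.6, 0, 0.36, 0.5],
  [0, -1.5, 0, 0.58, 0, 0.38, 0.5],
  [0, 0, 0, 0, 0, 0, 0.5],
])

```text
t: 16.85
tool_pos: [0.4989, -0.1577, 0.1208]
eef_rot: [0.078, 0.091, 0.993, -0.006]
force: [-0.1, 4.0, 2.0]
opening: 0.156
```

```bash
python3 - <<'E'
from h import *
p,r,s=cur();print(s['t'],s['opening'],s['force'],inst(p,r,-.011),tabpt(.5),np.round(s['qpos'],3))
arc(.5,0,-9,-20,8,.5)
E
```

```text
16.85 0.15585138676584176 [-0.05802848  3.96401601  1.9672364 ] [-11.78998842   0.32321777 131.70803678] (np.float64(-0.01060189513999214), np.float64(0.13188126064486883)) [-0.35   0.089  0.606  2.023 -0.081  0.89   1.684]
[[0.1,-1.4,0,0.45,-0.03,0.4,0.5],
[0,-1.4,0,0.56,0,0.42,0.5],
[0,-1.3,0,0.54,0,0.45,0.5],
[0,-1.4,0,0.52,0,0.47,0.5],
[0,-1.4,0,0.5,0,0.48,0.5],
[0,-1.4,0,0.48,0,0.51,0.5],
[0,-1.3,0,0.47,0,0.53,0.5],
[0,-1.4,0,0.44,0,0.54,0.5]]
```

move_arm([
  [0, -1.4, 0, 0.5, 0, 0.4, 0.5],
  [0, -1.4, 0, 0.56, 0, 0.42, 0.5],
  [0, -1.4, 0, 0.54, 0, 0.45, 0.5],
  [0, -1.4, 0, 0.52, 0, 0.47, 0.5],
  [0, -1.4, 0, 0.5, 0, 0.48, 0.5],
  [0, -1.4, 0, 0.48, 0, 0.51, 0.5],
  [0, -1.3, 0, 0.47, 0, 0.53, 0.5],
  [0, -1.3, 0, 0.44, 0, 0.54, 0.5],
  [0, 0, 0, 0.05, 0, 0.15, 0.5],
  [0, 0, 0, 0, 0, 0, 0.5],
])

```text
t: 17.85
tool_pos: [0.4709, -0.1526, 0.0739]
eef_rot: [0.173, 0.09, 0.981, -0.015]
force: [-8.8, 7.4, 15.7]
opening: 0.16
```

```bash
python3 - <<'E'
from h import *
p,r,s=cur();print(s['t'],s['opening'],s['force'],inst(p,r,-.011),tabpt(0),np.round(s['qpos'],3))
E
```

```text
17.85 0.15972278968154974 [-8.83137563  7.42646162 15.69946646] [-42.30872477   0.22596009  84.24160708] (np.float64(-0.043), np.float64(0.08499999999999999)) [-0.357 -0.044  0.592  2.289  0.008  0.542  1.621]
```

The stop is felt, with 16 N upward. I release and retreat.

move_arm([
  [0, 0, 0, 0, 0, 0, 4],
  [0, 0, 0, 0, 0, 0, 4],
  [0, 0, 0, 0, 0, 0, 4],
  [0, 0, 0, 0, 0, -1, 4],
  [0, 0, 0, 0, 0, -2, 4],
  [0, 2, 0, 0, 0, -3, 4],
  [0, 4, 0, 0, 0, -4, 4],
  [0, 4, 0, 0, 2, -4, 4],
  [0, 4, 0, 0, 4.5, -2, 4],
  [0, 4, 0, 0, 4.5, 0, 4],
  [0, 2, 0, 0, 4.5, 0, 4],
  [0, 0, 0, 0, 4.5, 0, 4],
  [0, 0, 0, 0, 4.5, 0, 4],
  [0, 0, 0, 0, 4.5, 0, 4],
  [0, 0, 0, 0, 0, 0, 4],
])

```text
t: 19.35
tool_pos: [0.4781, 0.1467, 0.2254]
eef_rot: [-0.001, 0.088, 0.996, 0.0]
force: [0.4, -0.4, -0.4]
opening: 0.456
```

```bash
python3 - <<'E'
from h import *
p,r,s=cur();print(s['t'],p,s['opening'],s['force'])
a=cams.get_image('top');b=cams.get_image('side')
cv2.imwrite('pics/f_t.png',a[:,:,::-1]);cv2.imwrite('pics/f_s.png',cv2.resize(b[275:370,310:460,::-1],None,fx=5,fy=5,interpolation=cv2.INTER_CUBIC))
b0=cv2.imread('pics/side0.png')[275:370,310:460]
E
```

```text
19.35 [0.47809358 0.14670602 0.225406  ] 0.4557966503984058 [ 0.37402265 -0.35670046 -0.36053858]
```

View pics/f_s.png

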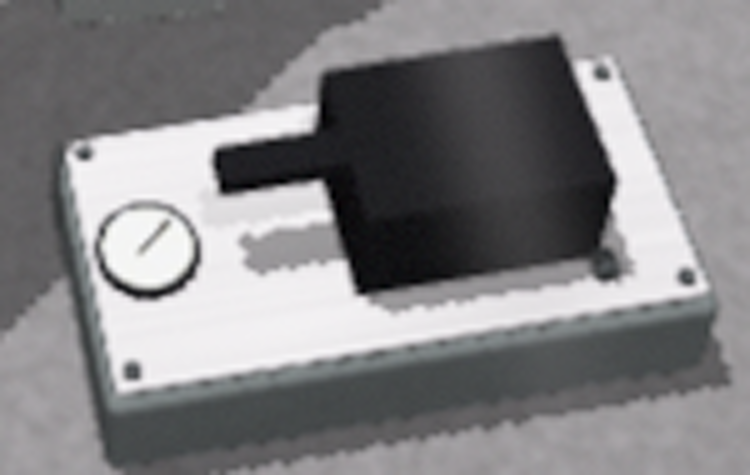

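View pics/f_t.png

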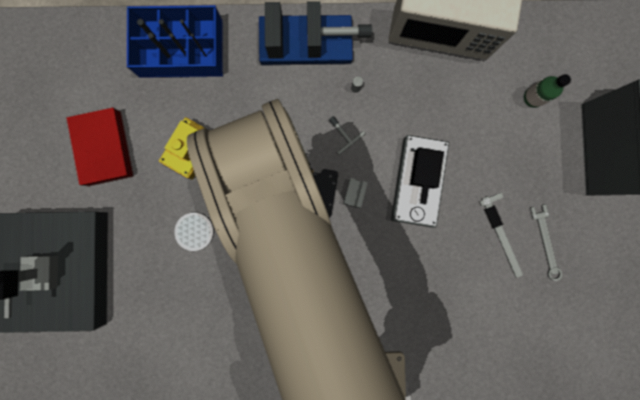

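The side crop is the same as at the start: tab end at (215,150), guard corners unchanged, guard seated. The arm hovers clear of everything with about 0 N. I'll run a quick numeric comparison and hand in.

```bash
python3 - <<'E'
from h import *
from bench import workorder
a=cv2.imread('pics/f_s.png',0);b=cv2.imread('pics/cs.png',0)
c=(slice(30,300),slice(190,630))
print('diff mean/max in guard region',cv2.absdiff(a,b)[c].mean(),cv2.absdiff(a,b)[c].max())
print(cv2.phaseCorrelate(np.float32(a[c]),np.float32(b[c])))
print(workorder.finish_job())
E
```

```text
diff mean/max in guard region 6.0638973063973065 66
((-0.033378388944584, -0.03745816587115769), 0.8485094310619213)
the job is handed in; nothing more can be done
None
```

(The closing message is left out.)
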